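# Locate the angle bracket on the setting block's pin and lock it

## Task

Put the steel angle bracket on the slotted setting block, upright leg at the back, and nudge it gently along the slot until its hole drops over the locating pin and the foot lies flat on the block. Then swing the keeper round by its post until it lies square across the foot, and let go.

Things in the scene. Friction and masses are not known exactly. Their poses are not given: they have to be found in the camera images.
- fixture: Setting block: fixed grey-painted steel slab 140 (x) x 130 (y) x 20 mm high, a screw in each corner. Origin: centre of its underside, on the bench; z up; -x is its front, roughly toward the robot. A slot 36 mm long, 13 mm wide is cut in its top along its x axis, centred over the origin. A seated bracket has its underside 20 mm above the bench and its axes parallel to the block's.
- slot (a point): Middle of the slot, level with the block's top. A fixed steel pin, 12 mm thick, flat top with 1.5 mm chamfer, stands upright on the slot's centre line (y = 0), clamped anywhere within 10 mm of this point along x; its own place is not measured. Its top is 13 mm above the block's top.
- bracket: Loose steel angle bracket, 0.3 to 0.5 kg, lying on its foot on the bench. Foot 70 (x) x 60 (y) x 8 mm; origin: centre of its underside; z up. Upright leg 8 mm thick (x +23 to +31 mm), 60 mm wide, top 50 mm above the underside. Goes on the block with the leg on the block's +x side. Handle gently: never press it on block, pin or keeper with more than 60 N.
- bracket_hole (a point): Centre of the bracket's hole at the underside of the foot: x = -8, y = 0, z = 0 mm in the bracket. Round, 14 mm wide, right through the foot, edges chamfered 1 mm; the pin stands 5 mm out of the foot when seated.
- bracket_grip (a point): Where to grip the bracket: middle of the upright leg, 32 mm above the underside of the foot, x = 27 mm in the bracket; the leg's thickness runs along the bracket's x.
- keeper (a joint): Angle of the keeper, a flat steel arm 14 x 6 mm, hinged on an upright axis at x = -4, y = +50 mm on the block. At 0 it points to the block's -x (open), at 1.57 to -y, across the foot, 2.5 mm above it; grows counter-clockwise from above, stops at 1.66. Starts at -0.25 to 0.1. Friction keeps it where it is left (about 2 N at the post moves it).
- keeper_post (a point): Axis of the round upright post by which the keeper is swung, 12 mm thick, 34 mm from the hinge axis. This point is 49.5 mm above the bench; the post reaches from 36.5 to 62.5 mm above the bench.
Things that resemble listed ones, but are neither listed nor needed, are in the scene too. Of the things that look like the bracket, the middle-sized one is meant.

How it is judged:
On the way:
1. the bracket is seated on the pin, foot flat on the block, while the keeper is still open (z of bracket in the frame of fixture below 0.0217 m and angle between bracket's own z axis and vertical below 0.04 rad and x of bracket_hole in the frame of fixture between -0.014 and 0.014 m and y of bracket_hole in the frame of fixture between -0.004 and 0.004 m and value of joint keeper below 0.6 rad), for 0.2 s.
At the end, for the whole second after the job is handed in: Foot flat on the block (within 1.7 mm, tilt under 0.04 rad), hole over the pin (within 14 mm of the slot's middle along x, 4 mm across), leg on the block's +x side, parallel to the block within 0.2 rad, at rest; keeper past 1.3 rad, across the foot (z of bracket in the frame of fixture between 0.018 and 0.0217 m and angle between bracket's own z axis and vertical below 0.04 rad and x of bracket_hole in the frame of fixture between -0.014 and 0.014 m and y of bracket_hole in the frame of fixture between -0.004 and 0.004 m and angle between the x axis of bracket and the x axis of fixture, either way round below 0.2 rad and x of bracket_grip in the frame of fixture above 0.015 m and value of joint keeper above 1.3 rad and linear speed of bracket below 0.01 m/s); the robot touches nothing.
It fails at once if the bracket is pressed against the block, pin or keeper with more than 60 N (contact force between bracket and fixture above 60 N).
It also fails if it takes over 54 s, if anything falls off the work surface, if the arm or the gripper's body presses on something with over 40 N, if the wrist force passes 120 N, or if a joint passes its speed limit or range.

## Robot

A 7-joint arm with a two-finger parallel gripper is mounted at the origin on a cart in front of the work surface, level with it; the furniture and walls round the work are solid. World frame = base frame: x ahead of the robot, y to its left, z up, the work surface at z = 0. Lengths are in m, angles in rad, forces in N, time in s.
With the tool pointing down it reaches from about 0.4 to 0.85 m from the base axis. Payload 6.9 kg.
Tool frame: the origin (TCP) lies midway between the tips of the shut fingers; the grasp point (between the pads) lies behind it (ctrl.pinch_z is the z of the grasp point in the tool frame, in m); z points along the fingers, y is the line along which they close (so a half turn about z gives the same grasp; the last joint's range is limited). The gripper opens to 85 mm and grips with 20 to 120 N. Pads are 22 mm wide; open, the fingers measure 114 mm over their backs; the gripper's body (76 mm by 85 mm) begins 54 mm behind the grasp point. The pads swing forward as they close: fully open they stand 13 mm farther back than shut.
Start: joints at [1.315, 0.507, -0.238, 1.5, 0.126, 1.149, -0.155], TCP at [0.221, -0.585, 0.231] pointing down, gripper open.
Joint ranges: [-3.08, 3.08], [-0.24, 2.05], [-1.43, 1.35], [0, 2.5], [-1.52, 4.66], [0.17, 1.96], [-2.89, 2.89]. Speed limits (rad/s): [2.39, 2.39, 3.14, 3.14, 3.14, 3.14, 3.14].

## Interface

Orientations are given as a unit quaternion [w, x, y, z].
In Python, from station import ctrl, get_state, vision, ticket, models gives the robot as it stands. Calls block until the motion is done:
- ctrl.movep(position, orientation): joint-space move of the TCP to a pose.
- ctrl.movel(position, frame=None, max_speed=0.15): straight line of the TCP; frame=None keeps the orientation; max_speed is the mean speed in m/s.
- ctrl.set_joints(angles): joint-space move.
- ctrl.ungrasp() and ctrl.close_gripper(force=None): open the fingers fully, or close them until they stop; force is the grip in N (None keeps the last).
- ctrl.pause(seconds).
- ctrl.ik(position, orientation): joint angles nearest the present ones, or None.
- get_state(): the state.
- vision.grab_frame(name): name is "scene" or "top"; returns (picture, depth): 400x640x3 uint8, blue, green, red; 400x640 float32, m along the optical axis (not along the pixel's ray), 0 where there is no reading.
- vision.camera_info(name): a dict with "mtx" (3x3 intrinsics, pixels), "R" (3x3) and "t" (3): a world point X has camera coordinates R X + t. Camera axes: x right, y down, z forward; pixel columns grow to the right and rows downward; lengths in m; the calibration is good to about 2 mm. A picture is of the moment at which its call begins. camera_info takes no time and is no camera call.
A pose or a line that the arm cannot do raises ctrl.Unreachable and nothing moves.
- ticket.close_job(): hands the job in; it is judged then, once.
Trained networks look in the newest picture that a camera, given by its name, has taken for a name from the list of things; names that differ only in an ending like _2 or _b are one class to them, and where a whole thing is asked for, a point or a joint stands for the part that bears it (a point fixed in the world has none). Each returns a list of dicts, best first, with "p" (0 to 1); they miss things now and then, are a little off and sometimes report something else, mostly with a low value. They report only what shows in the picture. A call takes as long as a camera call. They do not tell look-alikes from the thing itself.
- models.recognise(camera, target): "point" ([column, row] in pixels, amid what is visible of it).
- models.masks_of(camera, target): "mask" (400x640 bool, what is visible of it) and "point" ([column, row] in pixels, amid what is visible of it).
The state is a dict: "time": time; "qpos": joint angles; "qd": joint speeds; "tau": joint torques, N m; "tcp_pos": TCP position; "eef_rot": TCP orientation; "contact_force": force on the tool from outside, world axes, zero at the start; "wrist_torque": the same for the moment, N m; "width": finger opening in m; "gripper_force": force on a finger pad.
Only numpy, scipy, OpenCV 4.12 (cv2) and the standard library are available. Lean on these libraries where they do the work, as an engineer would, in place of code of your own. Each camera call takes 0.05 s, during which the arm holds its last target. There are 200 camera calls.

## Working session

There is one attempt and no reset: what is moved stays moved. The work goes in short steps, each a Python script; the robot and the scene stay as the last script left them, time stands still between calls to the robot, and variables do not carry over. Pictures are saved under pics/ and viewed, at most 10 in all, crops included, and the job is handed in when it is done.

```bash
ls; mkdir -p pics; python3 - <<'E'
from station import ctrl,get_state,vision,models
import cv2,numpy as np
for c in ("scene","top"):
    im,d=vision.grab_frame(c); cv2.imwrite(f"pics/{c}0.png",im); np.save(f"pics/{c}0.npy",d)
    i=vision.camera_info(c); print(c,np.round(i["mtx"],1).tolist(),np.round(i["R"],3).tolist(),np.round(i["t"],3).tolist())
    for t in ("fixture","bracket","keeper","keeper_post"):
        print(t,[(np.round(r["point"],0).tolist(),round(r["p"],2)) for r in models.recognise(c,t)])
print(get_state()["time"],ctrl.pinch_z)
E
```

```text
pics
scene [[464.4, 0.0, 320.3], [0.0, 464.4, 198.6], [0.0, 0.0, 1.0]] [[0.589, 0.808, 0.018], [0.619, -0.437, -0.652], [-0.519, 0.396, -0.758]] [-0.395, -0.236, 1.379]
fixture [([215.0, 268.0], 0.7)]
bracket [([337.0, 214.0], 0.9), ([425.0, 185.0], 0.82), ([315.0, 174.0], 0.69)]
keeper [([232.0, 240.0], 0.6)]
keeper_post [([231.0, 243.0], 0.56)]
top [[455.8, 0.0, 314.6], [0.0, 455.8, 195.7], [0.0, 0.0, 1.0]] [[-0.03, -0.999, -0.035], [-0.993, 0.034, -0.115], [0.116, 0.031, -0.993]] [0.121, 0.504, 0.963]
fixture [([442.0, 190.0], 0.77)]
bracket [([283.0, 244.0], 0.77), ([298.0, 177.0], 0.64), ([193.0, 154.0], 0.62), ([440.0, 188.0], 0.31)]
keeper [([416.0, 194.0], 0.48)]
keeper_post [([419.0, 197.0], 0.59)]
0.5 -0.0187
```

View pics/top0.png

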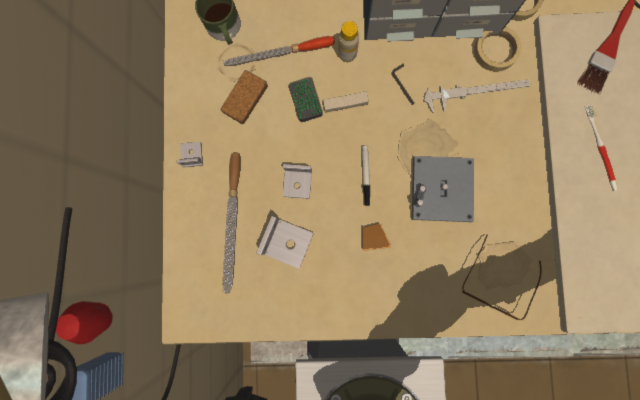

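View pics/scene0.png

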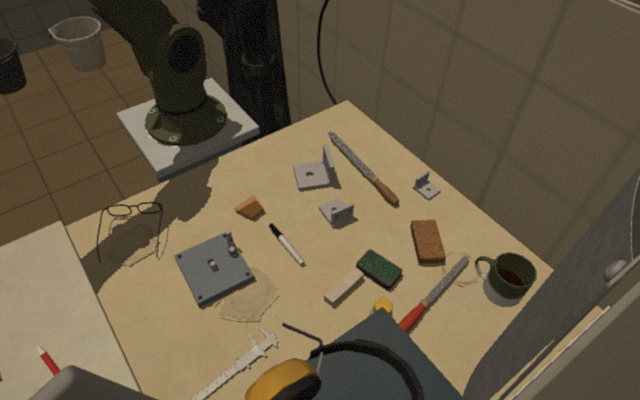

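The top view shows the block at about (443,188), with the keeper and post at (419,195). The middle-sized bracket is at (297,181) with its leg toward +x. The larger bracket at (287,242) and the smaller at (190,153) are decoys. Next I'll measure with masks and depth.

```bash
cat > h.py <<'E'
from station import ctrl,get_state,vision,models,ticket
import cv2,numpy as np
def cloud(c,d):
    i=vision.camera_info(c);K,R,t=[np.array(i[k]) for k in("mtx","R","t")]
    v,u=np.mgrid[:400,:640]; P=np.stack([(u-K[0,2])/K[0,0]*d,(v-K[1,2])/K[1,1]*d,d],-1)
    return (P-t)@R
def proj(c,X):
    i=vision.camera_info(c);K,R,t=[np.array(i[k]) for k in("mtx","R","t")]
    p=(np.atleast_2d(X)@R.T+t)@K.T; return p[:,:2]/p[:,2:]
def onplane(c,uv,z):   # pixels -> world at height z
    i=vision.camera_info(c);K,R,t=[np.array(i[k]) for k in("mtx","R","t")]
    uv=np.atleast_2d(uv);r=np.c_[uv,np.ones(len(uv))]@np.linalg.inv(K).T@R;o=-R.T@t
    return o+r*((z-o[2])/r[:,2:])
E
python3 - <<'E'
from h import *
im=cv2.imread("pics/top0.png");d=np.load("pics/top0.npy");P=cloud("top",d)
def rect(p,s):
    (c,wh,a)=cv2.minAreaRect((p[:,:2]*1000).astype(np.float32)); print(s,len(p),np.round(c,1),np.round(wh,1),round(a,1),np.round(np.median(p[:,2])*1000,1))
b=P[150:230,400:485].reshape(-1,3); z=b[:,2]
for lo,hi in((.012,.025),(.026,.036),(.036,.045),(.045,.08)): 
    p=b[(z>lo)&(z<hi)]; len(p) and rect(p,("blk",lo))
b=P[155:207,275:320].reshape(-1,3); z=b[:,2]
for lo,hi in((.004,.02),(.035,.08)):
    p=b[(z>lo)&(z<hi)]; len(p) and rect(p,("brk",lo))
print("bench z",np.median(P[210:230,320:350,2]))
for n,t in(("fixture",(443,188)),("bracket",(297,181)),("keeper",(418,195))):
  for r in models.masks_of("top",n):
    if np.hypot(*(np.array(r["point"])-t))<25:
        m=r["mask"].astype(np.uint8); c=max(cv2.findContours(m,0,1)[0],key=cv2.contourArea)[:,0]
        (cc,wh,a)=cv2.minAreaRect((onplane("top",c,.02 if n!="bracket" else .008)[:,:2]*1000).astype(np.float32)); print(n,m.sum(),np.round(cc,1),np.round(wh,1),round(a,1))
for s,(u,v) in(("a",(262,155)),("b",(408,148))):
    w,hh=(64,50) if s=="a" else (76,80)
    cr=cv2.resize(im[v:v+hh,u:u+w],None,fx=7,fy=7,interpolation=cv2.INTER_CUBIC); cv2.imwrite(f"pics/crop_{s}.png",cr)
a=cv2.imread("pics/crop_a.png");c=cv2.imread("pics/crop_b.png");o=np.zeros((560,448+532,3),np.uint8);o[:350,:448]=a;o[:560,448:]=c
cv2.imwrite("pics/crop.png",cv2.resize(o,(784,448)))
E
```

```text
('blk', 0.012) 3577 [ 515.7 -177.1] [130.9 140.5] 85.6 20.8
('blk', 0.026) 61 [ 517.6 -174.6] [ 94.6 134.8] 57.2 33.9
('blk', 0.036) 104 [ 510.8 -138.9] [36.9 79.1] 31.2 38.1
('blk', 0.045) 37 [ 496.6 -119.6] [11.1 39.2] 74.6 62.0
('brk', 0.004) 692 [545.8 143.8] [60.1 75.1] 83.8 9.0
('brk', 0.035) 133 [570.1 140.9] [59.   8.7] 83.4 49.9
bench z -0.0021626937180639887
fixture 3848 [ 515.5 -175.5] [132.3 141.3] 86.0
bracket 918 [545.8 145.1] [65.8 79.4] 87.9
keeper 150 [ 501. -125.] [16.5 48.7] 75.6
```

View pics/crop.png

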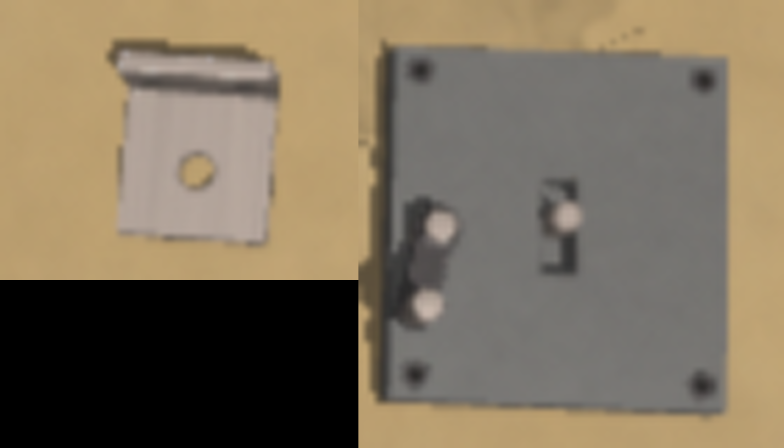

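The crop shows the bracket's hole at about px (297,185), the pin at (445,187), the keeper hinge knob at (423,188) and the post at (420,202). Now I'll refine these and grasp the bracket.

```bash
cat >> h.py <<'E'
from scipy.spatial.transform import Rotation as Rn
def quat(psi,flip=False):  # tool down, tool y at angle psi
    psi=psi+(np.pi if flip else 0)
    y=np.array([np.cos(psi),np.sin(psi),0]);z=np.array([0,0,-1.]);x=np.cross(y,z)
    q=Rn.from_matrix(np.c_[x,y,z]).as_quat(); return np.r_[q[3],q[:3]]
def best(p,psi):
    q0=np.array(get_state()["qpos"]);c=[]
    for f in(0,1):
        j=ctrl.ik(p,quat(psi,f))
        if j is not None:c.append((abs(np.array(j)-q0).max(),f))
    return quat(psi,min(c)[1])
E
python3 - <<'E'
from h import *
im=cv2.imread("pics/top0.png").astype(int)
def cen(u0,u1,v0,v1,w,z):
    v,u=np.mgrid[v0:v1,u0:u1]; w=w.astype(float); uv=[(u*w).sum()/w.sum(),(v*w).sum()/w.sum()]
    return np.round(uv,1),np.round(onplane("top",uv,z)[0]*1000,1)
def crop(u0,u1,v0,v1): return im[v0:v1,u0:u1]
B=(291,303,179,191);c=crop(*B);s=np.clip(c[...,2]-c[...,0]-25,0,None);print("hole",cen(*B,s,.008))
for n,B,z in(("pin",(440,450,181,192),.033),("post",(415,426,197,208),.0625),("hinge",(418,429,183,194),.0625)):
    c=crop(*B).sum(-1)/3;print(n,cen(*B,np.clip(c-130,0,None),z),c.max())
psi=np.radians(-6.4); g=np.array([.5701,.1409])
q=best([*g,.12],psi); ctrl.movep([*g,.12],q); print(get_state()["time"],np.round(get_state()["qpos"],2))
ctrl.movel([*g,.0145],max_speed=.1); print(get_state()["time"],get_state()["contact_force"])
ctrl.close_gripper(40); s=get_state(); print(s["time"],s["width"],s["gripper_force"],s["tcp_pos"])
ctrl.movel([*g,.10]); s=get_state(); print(s["time"],s["width"],s["contact_force"])
E
```

```text
hole (array([296.7, 185.2]), array([535. , 144.8,   8. ]))
pin (array([445.1, 186.2]), array([ 517.9, -178.3,   33. ])) 170.0
post (array([420.1, 202.2]), array([ 482.1, -116.8,   62.5])) 184.0
hinge (array([422.4, 188.1]), array([ 511.7, -123.4,   62.5])) 173.0
3.5083 [ 0.18  0.65 -0.77  1.75  0.54  0.97 -0.91]
4.7167 [-0.59929158  0.74805946 -0.19983452]
5.4 0.0075212290654136475 41.02437436580658 [0.56979983 0.14094802 0.01451989]
6.1167 0.007395905162671137 [-0.33147054 -0.29430289 -5.28681299]
```

```bash
python3 - <<'E'
from h import *
psi=-.075; g=np.array([.5529,-.1807])
ctrl.movep([*g,.115],best([*g,.115],psi)); 
ctrl.movel([*g,.0145+.038],max_speed=.1)
s=get_state();print(s["time"],s["tcp_pos"],s["contact_force"],s["width"])
im,d=vision.grab_frame("top"); cv2.imwrite("pics/t1.png",im);np.save("pics/t1.npy",d)
im2,_=vision.grab_frame("scene")
a=cv2.resize(im[140:240,395:495],(500,500),interpolation=2);b=cv2.resize(im2[220:310,170:260],(300,300),interpolation=2)
o=np.zeros((500,800,3),np.uint8);o[:,:500]=a;o[:300,500:]=b;cv2.imwrite("pics/t1c.png",o)
E
```

```text
8.1167 [ 0.5534019  -0.18039217  0.05289334] [ 0.06872875  0.61148759 -4.94271168] 0.007575191807240436
```

View pics/t1c.png

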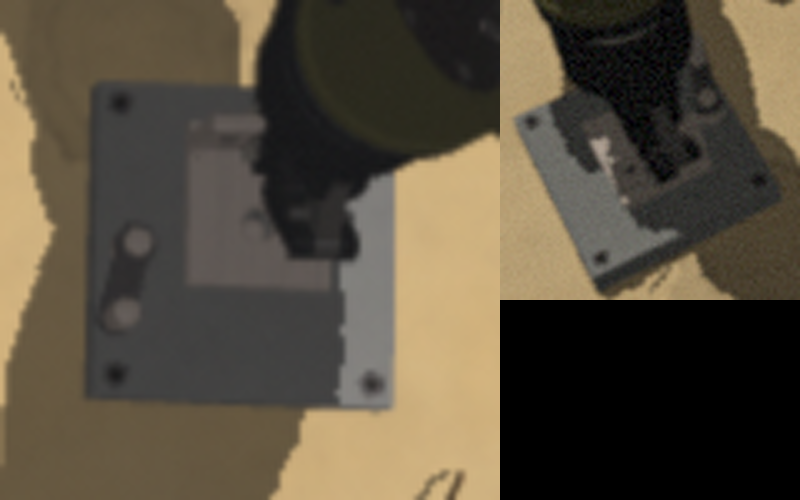

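The bracket hovers over the block with its hole at about (255,225) in the crop, and the pin seems to show through it. Next is a guarded lowering.

```bash
cat >> h.py <<'E'
def lower(xy,z0,z1,dz=.0015,lim=8,base=-4.9):
    """guarded lowering; returns (z reached, upward force)"""
    z=z0
    while z>z1+1e-6:
        z=max(z-dz,z1); ctrl.movel([*xy,z],max_speed=.03); f=np.array(get_state()["contact_force"]); 
        if f[2]-base>lim: break
    s=get_state(); print("t%.1f z_cmd %.4f tcp %s f %s w %.4f"%(s["time"],z,np.round(s["tcp_pos"],4),np.round(f,1),s["width"]),flush=True)
    return z,f[2]-base
E
python3 - <<'E'
from h import *
lower([.5529,-.1807],.0525,.0345+.0003)
E
```

```text
t11.2 z_cmd 0.0348 tcp [ 0.5528 -0.1807  0.0347] f [-3.  -0.3 -4.8] w 0.0073
```

```bash
python3 - <<'E'
from h import *
z,_=lower([.5529,-.1807],.0348,.0315,dz=.0006,lim=5)
ctrl.ungrasp(); s=get_state();print(s["time"],s["contact_force"])
p=s["tcp_pos"]; ctrl.movel([p[0],p[1],.15],max_speed=.15)
ctrl.movel([.50,.02,.17],max_speed=.3)
ctrl.close_gripper(40)
im,d=vision.grab_frame("top");P=cloud("top",d)
im2,_=vision.grab_frame("scene")
a=cv2.resize(im[140:240,395:495],(500,500),interpolation=2);b=cv2.resize(im2[220:310,170:260],(300,300),interpolation=2)
o=np.zeros((500,800,3),np.uint8);o[:,:500]=a;o[:300,500:]=b;cv2.imwrite("pics/t2c.png",o);cv2.imwrite("pics/t2.png",im)
b=P[145:235,400:485].reshape(-1,3);z=b[:,2]
for lo,hi in((.012,.0235),(.0255,.031),(.06,.08)):
    p=b[(z>lo)&(z<hi)]; (c,wh,an)=cv2.minAreaRect((p[:,:2]*1000).astype(np.float32)); print(lo,len(p),np.round(c,1),np.round(wh,1),round(an,1),np.median(p[:,2]))
s=get_state();print(s["time"],np.round(s["qpos"],2))
E
```

```text
t11.5 z_cmd 0.0342 tcp [ 0.5529 -0.1807  0.0345] f [-3.9  1.5  1.1] w 0.0073
12.2 [ 0.54380969 -0.36057283 -0.67136573]
0.012 88 [ 568.4 -232.2] [27.8 24.9] 86.4 0.02056154757008828
0.0255 0 [0. 0.] [0. 0.] 0.0 nan
0.06 0 [0. 0.] [0. 0.] 0.0 nan
14.8333 [ 0.51  0.49 -0.88  1.91  0.46  0.96 -0.66]
  return _methods._mean(a, axis=axis, dtype=dtype,
  ret = ret.dtype.type(ret / rcount)
```

View pics/t2c.png

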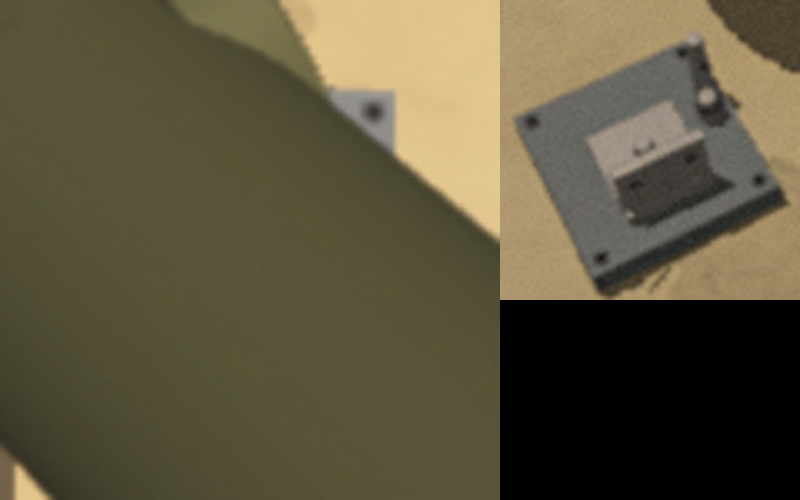

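The scene view shows the foot flat, with the leg at the back and the pin standing in the hole. Contact came exactly where the underside is at 20 mm. The keeper is at about −0.24 rad, so I'll sweep it from behind with shut fingers.

```bash
cat > sweep.py <<'E'
from h import *
psi0=-.075; O=np.array([.5155,-.1275]); c,s_=np.cos(psi0),np.sin(psi0); M=np.array([[c,-s_],[s_,c]]); Z=.042
def pose(th,d):
    r=np.array([-np.cos(th),-np.sin(th)]);t=np.array([np.sin(th),-np.cos(th)])
    return O+M@(.034*r-d*t), psi0+th
E
python3 - <<'E'
from sweep import *
th=-.235; p,psi=pose(th,.026); pe,psie=pose(1.5,.017)
f=[k for k in(0,1) if ctrl.ik([*p,Z],quat(psi,k)) is not None and ctrl.ik([*pe,Z],quat(psie,k)) is not None]
print(f,[np.round(ctrl.ik([*pe,Z],quat(psie,k)),2) for k in f]); f=f[0] if len(f)==1 else min(f,key=lambda k:abs(ctrl.ik([*p,Z],quat(psi,k))[6])+abs(ctrl.ik([*pe,Z],quat(psie,k))[6]))
ctrl.movep([*p,.13],quat(psi,f)); ctrl.movel([*p,Z],max_speed=.12); s=get_state();print(s["time"],s["tcp_pos"],s["contact_force"])
ths=[th,.0,.25,.5,.75,1.0,1.25]
for k in ths:
    p,psi=pose(k,.017); ctrl.movel([*p,Z],quat(psi,f),max_speed=.06); s=get_state(); F=np.array(s["contact_force"]); print(k,round(s["time"],1),np.round(F,1))
    if np.linalg.norm(F)>25: break
im,d=vision.grab_frame("top");cv2.imwrite("pics/t3.png",im); im2,_=vision.grab_frame("scene")
o=np.zeros((500,800,3),np.uint8);o[:,:500]=cv2.resize(im[140:240,395:495],(500,500),interpolation=2);o[:300,500:]=cv2.resize(im2[220:310,170:260],(300,300),interpolation=2);cv2.imwrite("pics/t3c.png",o)
open("f.txt","w").write(str(f))
E
```

```text
[0, 1] [array([ 0.93,  0.84, -1.13,  2.  ,  0.95,  0.97,  0.72]), array([ 0.48,  0.6 , -0.33,  2.  ,  0.33,  0.59, -1.78])]
16.2667 [ 0.49160313 -0.09193307  0.04256696] [-0.72596949 -0.45873164  0.34928828]
-0.235 16.6 [-0.5 -0.4  0. ]
0.0 16.9 [ 1.   0.4 -0.2]
0.25 17.4 [-0.3 -0.6  0.3]
0.5 17.8 [-0.  -1.   0.1]
0.75 18.1 [ 0.2  0.6 -0.6]
1.0 18.6 [ 0.3  0.  -0.1]
1.25 18.9 [-0.1  0.  -0.6]
```

View pics/t3c.png

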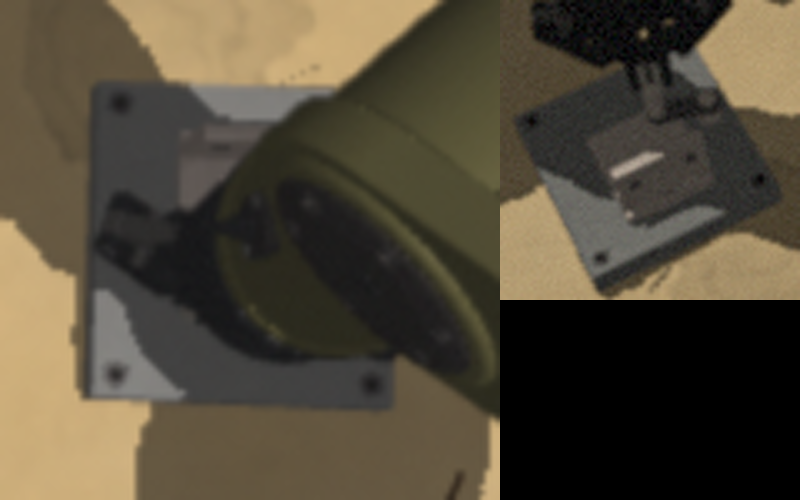

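The scene view shows the fingers pushing the post at crop (655,105), with the keeper swinging in over the foot about its hinge at (708,97). I'll carry on to about 1.55, back off and check.

```bash
python3 - <<'E'
from sweep import *
f=int(open("f.txt").read())
for k in(1.4,1.54):
    p,psi=pose(k,.017); ctrl.movel([*p,Z],quat(psi,f),max_speed=.05); s=get_state(); print(k,round(s["time"],1),np.round(s["contact_force"],1))
p,psi=pose(1.54,.032); ctrl.movel([*p,Z],max_speed=.08); ctrl.movel([*p,.15],max_speed=.2)
ctrl.movel([.42,.10,.25],max_speed=.3)
im,d=vision.grab_frame("top");cv2.imwrite("pics/t4.png",im); im2,_=vision.grab_frame("scene")
o=np.zeros((500,800,3),np.uint8);o[:,:500]=cv2.resize(im[140:240,395:495],(500,500),interpolation=2);o[:300,500:]=cv2.resize(im2[220:310,170:260],(300,300),interpolation=2);cv2.imwrite("pics/t4c.png",o)
print(get_state()["time"])
for r in models.recognise("scene","keeper_post")[:2]: print(r, onplane("scene",r["point"],.0495))
E
```

```text
1.4 19.4 [-0.1  0.6 -0.2]
1.54 19.6 [-0.7  0.2  0. ]
21.8583
{'point': [224.6, 255.0], 'p': 0.47} [[ 0.52442935 -0.15124379  0.0495    ]]
```

View pics/t4c.png

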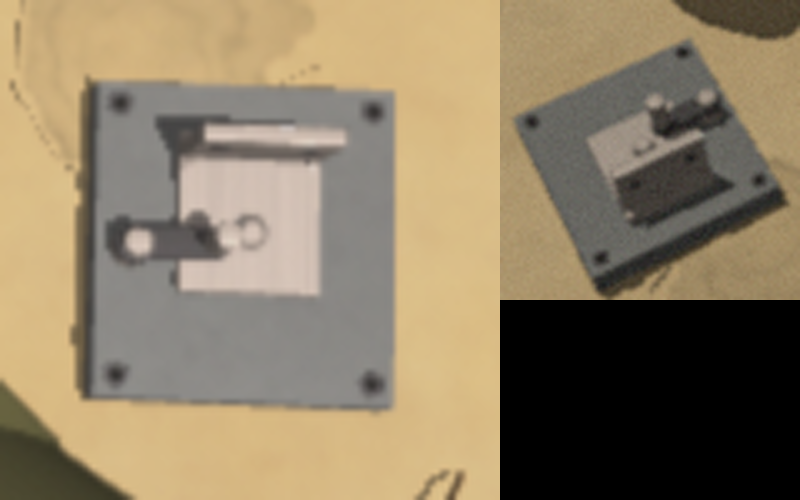

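The top view shows the pin inside the hole at (252,232), the foot flat, and the keeper square across it from (138,241) to (230,235). The arm is clear.

```bash
python3 -c "
from station import ticket
print(ticket.close_job())"
```

```text
the job is handed in; nothing more can be done
None
```

I handed the job in at about 22 s of the 54 s allowed. The bracket sits flat on the pin with its leg at the back, and the keeper lies square across the foot at about 1.6 rad. The arm is clear; the judge's result was not shown.

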